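# Gauge the tablet drop-guide blocks and sort them by fit

## Task

Take the stepped plug gauge from its stand and try it straight down in the bore of each block in the tray, lane by lane from the robot's left to its right, pushing it in until it stops. A block is good if the thin go step enters but the thick no-go step does not: slide good blocks along their lane right up to the far stop, and blocks that are tight (go step does not enter) or worn (no-go step enters too) right up to the near stop, moving the blocks with the gauge only, never with the fingers, and without lifting them out of the tray. Finish with the gauge seated back in its stand, and leave the carton and the two jars undisturbed.

Things in the scene. Friction and masses are not known exactly. Their poses are not given: they have to be found in the camera images.
- tray: fixed metal sorting tray, 236 mm along its x, 206 mm along its y, origin on the table under its centre, turned up to 0.45 rad; +x is the far end, -x the near (robot) end. Floor 6 mm above the table. Three lanes along x, 58 mm wide, 220 mm long inside, centre lines at y = +66 (left), 0 and -66 mm (right). Rails 8 mm thick between them and the end stops are 24 mm above the table
- far_stop (a point): middle of the inner face of the tray's far stop, at floor level (tray x = +110 mm), axes as the tray's; a block touching it has its centre at tray x = +85 mm
- near_stop (a point): middle of the inner face of the tray's near stop, at floor level (tray x = -110 mm); a block touching it has its centre at tray x = -85 mm. Blocks start within 30 mm of the middle of the lane's length
- block_a: one of three look-alike loose white plastic blocks, 50 x 50 x 30 mm, 0.07 to 0.14 kg, sides within 0.03 rad of the tray's, one in each lane (which is where varies). A round vertical bore runs right through its middle: tight (10 mm), good (18 mm) or worn (26 mm), the gauge tells. Origin on the bore axis at the underside; bore mouth 30 mm above it
- block_b: one of three look-alike loose white plastic blocks, 50 x 50 x 30 mm, 0.07 to 0.14 kg, sides within 0.03 rad of the tray's, one in each lane (which is where varies). A round vertical bore runs right through its middle: tight (10 mm), good (18 mm) or worn (26 mm), the gauge tells. Origin on the bore axis at the underside; bore mouth 30 mm above it
- block_c: one of three look-alike loose white plastic blocks, 50 x 50 x 30 mm, 0.07 to 0.14 kg, sides within 0.03 rad of the tray's, one in each lane (which is where varies). A round vertical bore runs right through its middle: tight (10 mm), good (18 mm) or worn (26 mm), the gauge tells. Origin on the bore axis at the underside; bore mouth 30 mm above it
- gauge: stepped plug gauge, loose, 0.16 kg, upright in its stand, round steel pin down. Origin at the tip, z up along it. From the tip: go step 14 mm diameter, 12 mm long (tip edge chamfered to 12 mm), no-go step 22 mm diameter from 12 to 34 mm (edge chamfered to 20 mm), collar 42 mm diameter from 34 to 40 mm, square black handle from 40 to 110 mm
- gauge_step (a point): the gauge's shoulder, on its axis 12 mm above the tip, where go becomes no-go. In a tight bore the tip stops on the block's top; in a good bore this shoulder stops on it, the tip 12 mm deep; in a worn bore the pin goes on until the tip meets the tray floor 30 mm down, the collar then 4 mm above the block
- gauge_grip (a point): centre of the gauge's square handle, 75 mm above the tip, axes as the gauge's; the handle is 70 mm high and 26 mm across
- stand: fixed dark steel gauge stand, a block 60 x 60 x 50 mm high with a vertical hole of 30 mm diameter right through its middle, origin at the centre of its underside on the table, to the robot's left or right. The seated gauge hangs by its collar on the stand's top, its tip 16 mm above the table
- carton: bystander: closed cardboard carton 100 x 130 x 90 mm high, fixed, on the other side from the stand, origin under its centre
- jar_1: bystander: closed tablet jar, 48 mm diameter, 80 mm high, loose, on the left beyond the stand or carton, origin under its centre
- jar_2: bystander: as jar_1, on the right

How it is judged:
On the way, in this order (a step that is already met when the one before it is completed fails the run):
1. left lane's block tried with the upright gauge: tip over 9 mm into a good bore, over 14 mm into a worn one, or pressed centrally on the mouth of a tight one (((y of block_a in the frame of tray between 0.033 and 0.099 m and horizontal distance between gauge and block_a below 0.006 m and angle between gauge's own z axis and vertical below 0.15 rad and z of gauge in the frame of block_a below 0.016 m) or (y of block_b in the frame of tray between 0.033 and 0.099 m and horizontal distance between gauge and block_b below 0.006 m and angle between gauge's own z axis and vertical below 0.15 rad and z of gauge in the frame of block_b below 0.021 m) or (y of block_c in the frame of tray between 0.033 and 0.099 m and horizontal distance between gauge and block_c below 0.006 m and angle between gauge's own z axis and vertical below 0.15 rad and z of gauge in the frame of block_c below 0.032 m and contact force between gauge and block_c above 0.5 N))), for 0.1 s.
2. middle lane's block tried with the upright gauge: tip over 9 mm into a good bore, over 14 mm into a worn one, or pressed centrally on the mouth of a tight one (((y of block_a in the frame of tray between -0.033 and 0.033 m and horizontal distance between gauge and block_a below 0.006 m and angle between gauge's own z axis and vertical below 0.15 rad and z of gauge in the frame of block_a below 0.016 m) or (y of block_b in the frame of tray between -0.033 and 0.033 m and horizontal distance between gauge and block_b below 0.006 m and angle between gauge's own z axis and vertical below 0.15 rad and z of gauge in the frame of block_b below 0.021 m) or (y of block_c in the frame of tray between -0.033 and 0.033 m and horizontal distance between gauge and block_c below 0.006 m and angle between gauge's own z axis and vertical below 0.15 rad and z of gauge in the frame of block_c below 0.032 m and contact force between gauge and block_c above 0.5 N))), for 0.1 s.
3. right lane's block tried with the upright gauge: tip over 9 mm into a good bore, over 14 mm into a worn one, or pressed centrally on the mouth of a tight one (((y of block_a in the frame of tray between -0.099 and -0.033 m and horizontal distance between gauge and block_a below 0.006 m and angle between gauge's own z axis and vertical below 0.15 rad and z of gauge in the frame of block_a below 0.016 m) or (y of block_b in the frame of tray between -0.099 and -0.033 m and horizontal distance between gauge and block_b below 0.006 m and angle between gauge's own z axis and vertical below 0.15 rad and z of gauge in the frame of block_b below 0.021 m) or (y of block_c in the frame of tray between -0.099 and -0.033 m and horizontal distance between gauge and block_c below 0.006 m and angle between gauge's own z axis and vertical below 0.15 rad and z of gauge in the frame of block_c below 0.032 m and contact force between gauge and block_c above 0.5 N))), for 0.1 s.
At the end, for the whole second after the job is handed in: The good block is within 20 mm of its lane's far stop, the tight and the worn block within 20 mm of their near stops, all flat on the tray floor and at rest; the gauge is upright, released and at rest in its stand (axis within 10 mm, collar within 4 mm of the stand's top) (x of each of block_a, block_c in the frame of tray below -0.065 m and z of each of block_a, block_b, block_c in the frame of tray below 0.01 m and angle between each of block_a, block_b, block_c, gauge's own z axis and vertical below 0.08 rad and linear speed of each of block_a, block_b, block_c, gauge below 0.02 m/s and x of block_b in the frame of tray above 0.065 m and horizontal distance between gauge and stand below 0.01 m and z of gauge in the frame of stand below 0.02 m); the robot touches nothing.
It fails at once if a finger pushes or holds a block (contact force between the fingers and block_a above 1 N or contact force between the fingers and block_b above 1 N or contact force between the fingers and block_c above 1 N).
It fails at once if a block is lifted more than 15 mm off the tray floor (z of any of block_a, block_b, block_c in the frame of tray above 0.021 m).
It fails at once if a jar is shifted more than 20 mm or tipped (distance of any of jar_1, jar_2 from where it was at the start of the episode above 0.02 m or angle between any of jar_1, jar_2's own z axis and vertical above 0.3 rad).
It fails at once if the carton is pushed hard by the arm or the gauge (contact force between any of the arm, the fingers, gauge and carton above 5 N).
It also fails if it takes over 67 s, if anything falls off the work surface, if the arm or the gripper's body presses on something with over 40 N, if the wrist force passes 120 N, or if a joint passes its speed limit or range.

## Robot

A 7-joint arm with a two-finger parallel gripper is mounted at the origin on the work surface. World frame = base frame: x ahead of the robot, y to its left, z up, the work surface at z = 0. Lengths are in m, angles in rad, forces in N, time in s.
With the tool pointing down it reaches from about 0.425 to 0.875 m from the base axis. Payload 8.4 kg.
Tool frame: the origin (TCP) lies midway between the tips of the shut fingers; the grasp point (between the pads) lies 19 mm behind it; y points along the fingers, z is the direction in which the jaws open and shut, and the axes are right-handed (so a half turn about y gives the same grasp; the last joint's range is limited). The gripper opens to 85 mm and grips with 20 to 120 N. Pads are 22 mm wide; open, the fingers measure 114 mm over their backs; the gripper's body (76 mm by 85 mm) begins 54 mm behind the grasp point. The pads swing forward as they close: fully open they stand 13 mm farther back than shut.
Start: joints at [1.116, 0.333, 0.04, 1.465, -0.013, 1.343, -0.059], TCP at [0.226, -0.609, 0.231] pointing down, gripper open.
Joint ranges: [-2.58, 2.58], [-0.38, 2.09], [-1.3, 1.39], [0.25, 2.4], [-1.5, 4.64], [0.08, 2.09], [-2.65, 2.65]. Speed limits (rad/s): [2.22, 2.22, 2.79, 2.79, 3.14, 3.14, 3.14].

## Interface

Orientations are given as a unit quaternion [x, y, z, w].
In Python, from rig import ctrl gives the robot as it stands.
- The arm moves only by the tool step_arm, never from a script. Its argument "series" is a list of rows, each a list of 2 entries, a list of its own where there are three numbers: the shift along the tool's x, y, z in m, then the turn, a rotation vector about the tool's x, y, z in degrees. In form: [[[tx, ty, tz], [ax, ay, az]], ...]. A call has 1 to 12 rows; each row is the pose to reach, as a shift and turn from the pose commanded when the call began, along the tool's axes at that moment; what a row does not reach only later rows make up. A row lasts 1/10 s, in which the tool goes at most 50 mm and 8.59 degrees, less where a joint would pass 70% of its speed; a pose out of reach is approached as far as the arm can. A call with a gripper value outside its range is refused whole. "fingers" is the finger opening in m, from 0 to 0.0854, set as the call begins (left out, the last holds). The fingers move at their own pace and stop on an object; "squeeze" is the grip in N (left out, the last holds). Time passes only in rows, so rows that repeat a pose let the fingers close. It gives the time, the measured TCP pose, the force and the opening at its end, in the units of the state.
- ctrl.get_state(): the state, without advancing time (a new reading comes with each control period).
- ctrl.capture(name): name is "scene" or "top" or "wrist"; returns (picture, depth): 420x560x3 uint8, red, green, blue; 420x560 float32, m along the optical axis (not along the pixel's ray), 0 where there is no reading.
- ctrl.camera_params(name): a dict with "fx", "fy", "cx", "cy" (pixels), "k1" (the pictures are not rectified: a ray, as slopes to the right and down, at radius r is drawn at 1 + k1 r^2 times it, then the intrinsics apply), "R" (3x3) and "t" (3): a world point X has camera coordinates R X + t; the wrist camera has in their place "tool_from_camera" (4x4, takes a point from camera to tool coordinates, whose origin is the TCP and whose axes are the tool frame's). Camera axes: x right, y down, z forward; pixel columns grow to the right and rows downward; lengths in m; the calibration is good to about 2 mm. A picture is of the moment at which its call begins: read the wrist's pose just before it. camera_params takes no time and is no camera call.
- ctrl.close_job(): hands the job in, once; it reports no verdict.
The state is a dict: "clock": time; "qpos": joint angles; "qvel": joint speeds; "effort": joint torques, N m; "tool_pos": TCP position; "orientation": TCP orientation; "ft_force": force on the tool from outside, world axes, zero at the start; "wrist_torque": the same for the moment, N m; "opening": finger opening in m.
Only numpy, scipy, OpenCV 4.12 (cv2) and the standard library are available. Lean on these libraries where they do the work, as an engineer would, in place of code of your own. Each camera call takes 0.05 s, during which the arm holds its last target.

## Working session

There is one attempt and no reset: what is moved stays moved. The work goes in short steps, Python scripts to look and compute and a tool call to move; the robot and the scene stay as the last step left them, time stands still between calls to the robot, and variables do not carry over. Pictures are saved under pics/ and viewed, and the job is handed in when it is done.

Besides the shell and the picture viewer there is one more tool, called after "Call:" by a JSON object that holds its "fn" and its "kwargs". step_arm: Moves the arm, as the interface text tells. Its arguments: {"type":"object","properties":{"series":{"type":"array"},"fingers":{"type":"number"},"squeeze":{"type":"number"}},"required":["series"]}

```bash
ls -la; mkdir -p pics; python3 - <<'E'
from rig import ctrl
import cv2,numpy as np
s=ctrl.get_state();print(s)
for n in ['scene','top']:
    p,d=ctrl.capture(n);cv2.imwrite(f'pics/{n}0.png',p[:,:,::-1]);np.save(f'pics/{n}0.npy',d);print(n,ctrl.camera_params(n))
print(ctrl.camera_params('wrist'))
E
```

```text
total 12
drwxr-xr-x  3 agent agent 4096 Dec  6 10:40 .
drwxr-xr-x 23 root  root  4096 Dec  6 10:40 ..
drwxr-xr-x  2 agent agent 4096 Dec  6 10:40 pics
{'clock': 0.0, 'qpos': array([ 1.11578578,  0.33388236,  0.03983881,  1.46626928, -0.01341597,
        1.34331023, -0.05850629]), 'qvel': array([-0.00071566,  0.00096919,  0.0008683 ,  0.00145045, -0.00088352,
       -0.00038105,  0.00141329]), 'effort': array([-2.84820208e-04, -6.58543611e+01,  1.36578228e+00, -4.05569279e+01,
        1.69341057e-02,  1.22350868e-02,  1.57811650e-05]), 'tool_pos': array([ 0.22626605, -0.60885652,  0.2304402 ]), 'orientation': array([-0.12526592,  0.69649787, -0.69539333,  0.12500913]), 'ft_force': array([-0.18732605,  0.50949735,  0.46791405]), 'wrist_torque': array([-0.03578256, -0.06334649,  0.03944524]), 'opening': 0.0855409774919594}
scene {'fx': 416.4936482022637, 'fy': 416.4936482022637, 'cx': 274.4870422338855, 'cy': 206.35801628069166, 'k1': -0.12406158411297727, 'R': array([[ 0.34995748,  0.9367651 , -0.0009567 ],
       [ 0.74195549, -0.27780352, -0.61018624],
       [-0.57186695,  0.2128294
[... 201 characters left out ...]
951025, 'R': array([[ 0.01543746, -0.99987916, -0.00182793],
       [-0.99416758, -0.01515407, -0.10677629],
       [ 0.10673569,  0.00346562, -0.99428139]]), 't': array([0.00396886, 0.56391848, 0.90178296])}
{'fx': 300.7600453264251, 'fy': 300.7600453264251, 'cx': 281.15405286671836, 'cy': 206.3363963629941, 'k1': -0.05240367557334498, 'tool_from_camera': array([[ 9.35934375e-04,  9.66312759e-01,  2.57368948e-01,
        -6.53006374e-02],
       [-7.88920025e-04, -2.57368267e-01,  9.66313072e-01,
        -1.42184317e-01],
       [ 9.99999251e-01, -1.10744914e-03,  5.21463677e-04,
        -1.36993299e-04],
       [ 0.00000000e+00,  0.00000000e+00,  0.00000000e+00,
         1.00000000e+00]])}
```

View pics/top0.png

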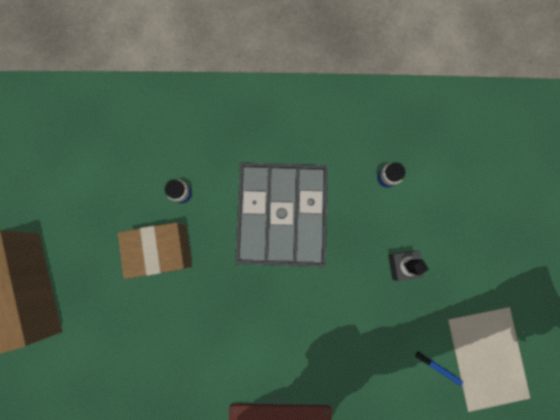

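View pics/scene0.png

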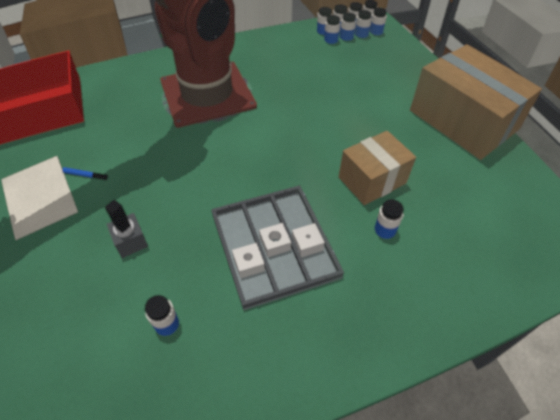

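The top view shows the tray, with its corners near (240,165), (327,167), (325,264) and (236,263). The bores are at about (254,202), (281,213) and (310,202). The stand and gauge are at (408,265), the carton is at (153,250), and the jars are at (177,190) and (393,174). Next I'll measure these.

```bash
cat > h.py <<'E'
from rig import ctrl
import cv2,numpy as np
from scipy.spatial.transform import Rotation as Ro
def KD(c):
    return np.array([[c['fx'],0,c['cx']],[0,c['fy'],c['cy']],[0,0,1.]]),np.array([c['k1'],0,0,0,0.])
def pose(n,s=None):
    c=ctrl.camera_params(n)
    if n!='wrist': return c,np.array(c['R']),np.array(c['t'])
    T=np.eye(4);T[:3,:3]=Ro.from_quat(s['orientation']).as_matrix();T[:3,3]=s['tool_pos']
    M=np.linalg.inv(T@c['tool_from_camera']);return c,M[:3,:3],M[:3,3]
def atz(n,uv,z,s=None):
    c,R,t=pose(n,s);K,D=KD(c)
    r=cv2.undistortPoints(np.array(uv,float).reshape(-1,1,2),K,D).reshape(-1,2)
    d=np.c_[r,np.ones(len(r))]@R; o=-R.T@t
    k=(np.broadcast_to(z,(len(d),))-o[2])/d[:,2]
    return o+d*k[:,None]
def proj(n,X,s=None):
    c,R,t=pose(n,s);K,D=KD(c)
    return cv2.projectPoints(np.array(X,float).reshape(-1,1,3),cv2.Rodrigues(R)[0],t,K,D)[0].reshape(-1,2)
def cloud(n,d,s=None):
    c,R,t=pose(n,s);K,D=KD(c)
    h,w=d.shape;g=np.stack(np.meshgrid(np.arange(w),np.arange(h)),-1).reshape(-1,1,2).astype(float)
    r=cv2.undistortPoints(g,K,D).reshape(-1,2)
    P=np.c_[r,np.ones(len(r))]*d.reshape(-1,1)
    X=(P-t)@R; X[d.reshape(-1)==0]=np.nan
    return X.reshape(h,w,3)
E
python3 - <<'E'
from h import *
np.set_printoptions(precision=4,suppress=True)
for n in ['top','scene']:
    X=cloud(n,np.load(f'pics/{n}0.npy'))
    print(n,'table z median',np.nanmedian(X[...,2]))
X=cloud('top',np.load('pics/top0.npy'));
for u,v in [(254,215),(281,245),(310,240),(245,195),(264,195),(290,205),(302,194),(400,258),(420,268),(177,189),(393,174),(180,250)]: print(u,v,X[v,u])
I=cv2.imread('pics/top0.png');
c=cv2.resize(I[150:285,225:440],None,fx=3.7,fy=3.7,interpolation=cv2.INTER_CUBIC);cv2.imwrite('pics/topz.png',np.clip(c*1.5,0,255).astype('uint8'))
I=cv2.imread('pics/scene0.png');
c=cv2.resize(I[180:310,90:350],None,fx=3,fy=3,interpolation=cv2.INTER_CUBIC);cv2.imwrite('pics/scz.png',np.clip(c*1.5,0,255).astype('uint8'))
print(proj('scene',[.6,0,0]),proj('top',[.6,0,0]))
E
```

```text
top table z median 0.00027766146638630724
scene table z median 0.0012914123950144756
254 215 [0.5431 0.0677 0.0084]
281 245 [0.4741 0.0034 0.0048]
310 240 [ 0.4867 -0.0642  0.0058]
245 195 [nan nan nan]
264 195 [0.587  0.0441 0.0362]
290 205 [ 0.5648 -0.0156  0.0376]
302 194 [ 0.5905 -0.0427  0.0373]
400 258 [ 0.4486 -0.2614  0.0496]
420 268 [ 0.4302 -0.2794  0.1253]
177 189 [0.5914 0.2329 0.0808]
393 174 [ 0.6317 -0.2393  0.0818]
180 250 [0.4591 0.2187 0.09  ]
[[283.1337 267.6312]] [[283.1745 191.8824]]
```

View pics/topz.png

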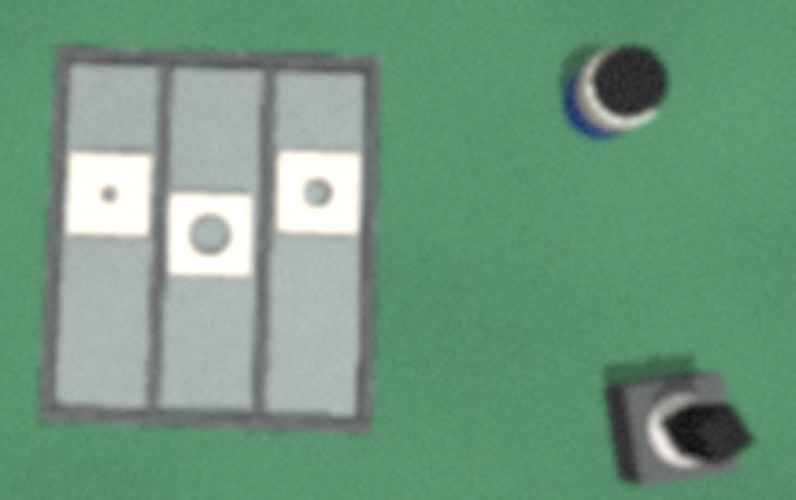

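View pics/scz.png

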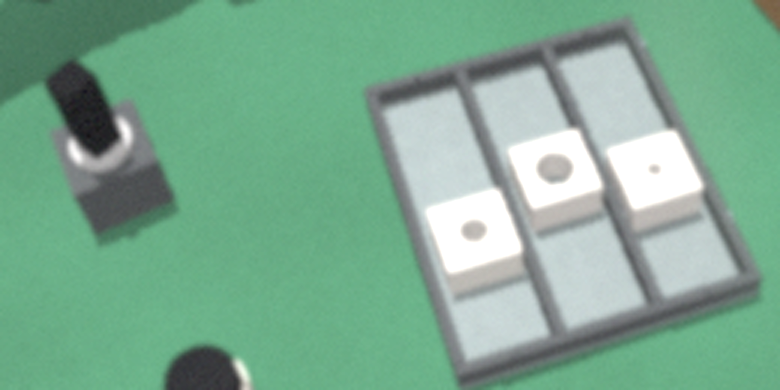

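The zoomed views show the small bore in the left lane, the large one in the middle and the medium one on the right. The handle looks turned relative to the stand. I'll fit the tray pose and plan a wrist look at the stand.

```bash
python3 - <<'E'
from h import *
np.set_printoptions(precision=4,suppress=True)
z=lambda L:[(225+a/3.7,150+b/3.7) for a,b in L]
P=atz('top',z([(58,47),(380,60),(370,430),(42,422)]),.024)
print(P, np.linalg.norm(P-np.roll(P,1,0),axis=1), P.mean(0))
m=np.array([[118,103],[118,-103],[-118,-103],[-118,103]])/1000
A=(P[:,:2]-P[:,:2].mean(0));H=A.T@m;U,S,V=np.linalg.svd(H);R=U@V;th=np.arctan2(R[1,0],R[0,0]);print('th',th)
B=atz('top',z([(110,194),(210,233),(318,192)]),.036);print(B,(B[:,:2]-P[:,:2].mean(0))@R)
print('stand collar',atz('top',z([(683,430)]),.056), 'handle top',atz('top',z([(712,430)]),.126))
s=ctrl.get_state();print(Ro.from_quat(s['orientation']).as_matrix())
E
```

```text
[[ 0.664   0.1006  0.024 ]
 [ 0.6587 -0.103   0.024 ]
 [ 0.4273 -0.0974  0.024 ]
 [ 0.429   0.1046  0.024 ]] [0.235  0.2036 0.2315 0.202 ] [0.5448 0.0012 0.024 ]
th -0.019142500133769388
[[ 0.5696  0.065   0.036 ]
 [ 0.5464  0.0029  0.036 ]
 [ 0.5728 -0.0634  0.036 ]] [[ 0.0236  0.0642]
 [ 0.0016  0.0017]
 [ 0.0293 -0.064 ]]
stand collar [[ 0.431  -0.2805  0.056 ]] handle top [[ 0.4338 -0.274   0.126 ]]
[[-0.9374 -0.0006  0.3483]
 [-0.3483  0.0013 -0.9374]
 [ 0.0001 -1.     -0.0015]]
```

Call:
{"fn": "step_arm", "kwargs": {"series": [[[-0.04,0,-0.03],[0,0,0]],[[-0.08,0,-0.06],[0,0,0]],[[-0.118,0,-0.09],[0,0,0]],[[-0.157,0,-0.12],[0,0,0]],[[-0.196,0,-0.15],[0,0,0]],[[-0.235,0,-0.18],[0,0,0]],[[-0.274,0,-0.21],[0,0,0]],[[-0.311,0,-0.239],[0,0,0]],[[-0.311,0,-0.239],[0,0,0]],[[-0.311,0,-0.239],[0,0,0]]], "fingers": 0.0854, "squeeze": 80}}

```text
clock: 1.1
tool_pos: [0.4351, -0.2759, 0.2311]
orientation: [-0.126, 0.696, -0.696, 0.126]
ft_force: [-1.2, -0.6, -0.1]
opening: 0.0853
```

```bash
python3 - <<'E'
from h import *
s=ctrl.get_state();p,d=ctrl.capture('wrist');cv2.imwrite('pics/w1.png',p[:,:,::-1]);np.save('pics/w1.npy',d)
import pickle;pickle.dump(s,open('pics/w1.pkl','wb'));print(s['tool_pos'],s['clock'],s['qpos'])
print(proj('wrist',[[.434,-.277,.126],[.434,-.277,.05]],s))
E
```

```text
[ 0.43506216 -0.27587484  0.23111714] 1.1 [ 0.70461786  0.0732814  -0.23690052  1.77803671  0.01800554  1.2927861
 -0.74881073]
[[281.98737962 207.22382407]
 [281.76265793 189.15224067]]
```

View pics/w1.png

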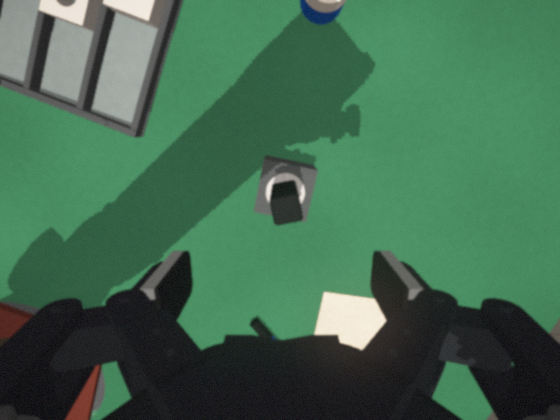

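The wrist view shows the handle top at about (287,212) between the open jaws and turned only slightly, with the collar ring at (286,190). I'll measure the centre and yaw from the depth.

```bash
python3 - <<'E'
from h import *
import pickle
np.set_printoptions(precision=4,suppress=True)
s=pickle.load(open('pics/w1.pkl','rb'));d=np.load('pics/w1.npy');I=cv2.imread('pics/w1.png')
X=cloud('wrist',d,s)
c=cv2.resize(I[140:240,235:335],None,fx=6,fy=6,interpolation=cv2.INTER_CUBIC);cv2.imwrite('pics/w1z.png',np.clip(c*1.8,0,255).astype('uint8'))
sub=np.zeros(d.shape,bool);sub[140:240,235:335]=1
m=sub&(X[...,2]>.119)&(X[...,2]<.133)
Q=X[m];print(len(Q),Q.mean(0),np.median(Q[:,2]))
r=cv2.minAreaRect((Q[:,:2]*1000).astype(np.float32));print('handle rect',r)
m2=sub&(X[...,2]>.044)&(X[...,2]<.053);Q=X[m2];print(len(Q),cv2.minAreaRect((Q[:,:2]*1000).astype(np.float32)),np.median(Q[:,2]))
R=Ro.from_quat(s['orientation']).as_matrix();print('toolz angle',np.degrees(np.arctan2(R[1,2],R[0,2])))
E
```

```text
880 [ 0.4341 -0.2808  0.1251] 0.12525584285174385
handle rect ((433.08428955078125, -281.2691345214844), (26.310039520263672, 25.997255325317383), 32.555538177490234)
1489 ((433.1492614746094, -281.4313659667969), (60.269657135009766, 60.16786193847656), 8.902286529541016) 0.04959474500320729
toolz angle -69.45343420815638
```

View pics/w1z.png

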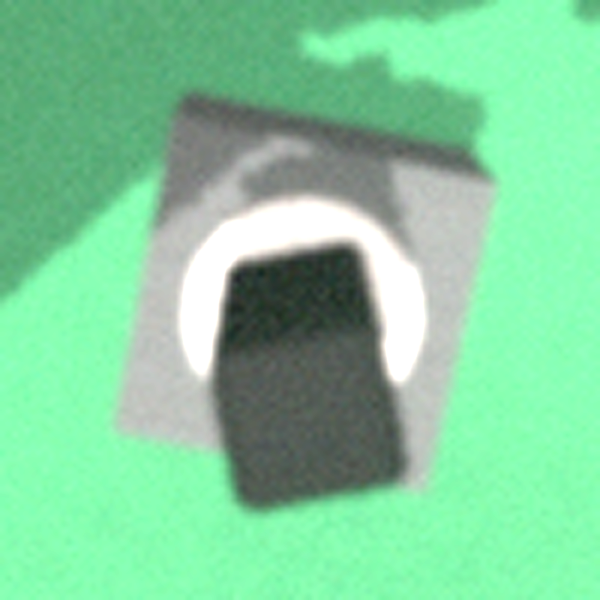

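Call:
{"fn": "step_arm", "kwargs": {"series": [[[0.0037,0.02,0.0045],[0,-8,0]],[[0.0037,0.05,0.0045],[0,-12,0]],[[0.0037,0.08,0.0045],[0,-12,0]],[[0.0037,0.11,0.0045],[0,-12,0]],[[0.0037,0.14,0.0045],[0,-12,0]],[[0.0037,0.158,0.0045],[0,-12,0]],[[0.0037,0.158,0.0045],[0,-12,0]],[[0.0037,0.158,0.0045],[0,-12,0]]]}}

```text
clock: 1.95
tool_pos: [0.4322, -0.2835, 0.0736]
orientation: [-0.197, 0.679, -0.679, 0.196]
ft_force: [0.4, 0.8, 0.7]
opening: 0.0854
```

Call:
{"fn": "step_arm", "kwargs": {"series": [[[0,0,0],[0,0,0]],[[0,0,0],[0,0,0]],[[0,0,0],[0,0,0]],[[0,0,0],[0,0,0]],[[0,0,0],[0,0,0]],[[0,0,0],[0,0,0]],[[0,0,0],[0,0,0]]], "fingers": 0.0, "squeeze": 80}}

```text
clock: 2.65
tool_pos: [0.4332, -0.2827, 0.074]
orientation: [0.197, -0.679, 0.679, -0.197]
ft_force: [-0.3, 0.2, 5.6]
opening: 0.0248
```

```bash
python3 - <<'E'
from h import *
s=ctrl.get_state();print(s);R=Ro.from_quat(s['orientation']).as_matrix();print(R)
p,d=ctrl.capture('wrist');cv2.imwrite('pics/w2.png',p[:,:,::-1])
E
```

```text
{'clock': 2.65, 'qpos': array([ 0.70833762,  0.2235823 , -0.24005053,  1.95401832,  0.06411647,
        0.97016618, -0.56774484]), 'qvel': array([ 6.34909051e-04,  5.83547799e-04, -1.47007401e-05, -8.52077731e-04,
       -7.22237364e-04,  9.13968386e-04,  3.19079869e-04]), 'effort': array([-1.11185282e-01, -4.79751706e+01, -1.46648012e+00, -3.24823666e+01,
        1.94847590e-02, -4.09293724e-01, -1.73584674e-03]), 'tool_pos': array([ 0.43317863, -0.28265194,  0.07397724]), 'orientation': array([ 0.19696773, -0.67877816,  0.67933346, -0.19740813]), 'ft_force': array([-0.25674122,  0.22818987,  5.55189471]), 'wrist_torque': array([0.08816675, 0.21920632, 0.03199698]), 'opening': 0.024785938992024338}
[[-8.44467486e-01  8.17104803e-04  5.35606196e-01]
 [-5.35606685e-01 -5.80487929e-04 -8.44467372e-01]
 [-3.79105414e-04 -9.99999498e-01  9.27849977e-04]]
```

View pics/w2.png

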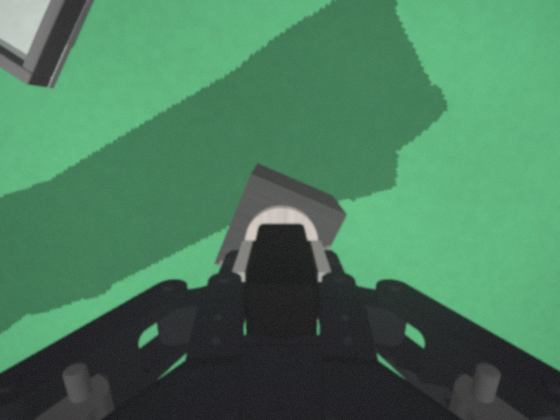

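The gauge is gripped, with the handle between the pads and the collar on the stand. I'll lift it clear and go to a view over the tray, turning to line up with it.

Call:
{"fn": "step_arm", "kwargs": {"series": [[[0,-0.02,0],[0,0,0]],[[0,-0.05,0],[0,0,0]],[[0,-0.08,0],[0,0,0]],[[-0.02,-0.11,-0.025],[0,8,0]],[[-0.05,-0.13,-0.06],[0,16,0]],[[-0.08,-0.15,-0.095],[0,24,0]],[[-0.11,-0.17,-0.13],[0,32,0]],[[-0.135,-0.18,-0.16],[0,33.5,0]],[[-0.142,-0.18,-0.174],[0,33.5,0]],[[-0.142,-0.18,-0.174],[0,33.5,0]],[[-0.142,-0.18,-0.174],[0,33.5,0]]]}}

```text
clock: 3.8
tool_pos: [0.459, -0.0603, 0.2527]
orientation: [-0.006, -0.707, 0.707, 0.007]
ft_force: [-0.1, -0.3, -2.0]
opening: 0.0252
```

```bash
python3 - <<'E'
from h import *
import pickle
s=ctrl.get_state();p,d=ctrl.capture('wrist');cv2.imwrite('pics/w3.png',p[:,:,::-1]);np.save('pics/w3.npy',d)
pickle.dump(s,open('pics/w3.pkl','wb'));print(s['tool_pos'],s['ft_force'],s['clock'],s['qpos'],s['opening'],Ro.from_quat(s['orientation']).as_matrix())
E
```

```text
[ 0.4590308  -0.06033463  0.25273173] [-0.12086294 -0.30610186 -1.98742889] 3.8 [ 0.48385632 -0.04064868 -0.43218695  1.84514564 -0.01701089  1.33438652
 -1.53417509] 0.025191864656152866 [[-9.99812021e-01 -1.01557765e-03 -1.93621173e-02]
 [ 1.93625643e-02 -4.32255637e-04 -9.99812435e-01]
 [ 1.00701777e-03 -9.99999391e-01  4.51838570e-04]]
```

View pics/w3.png

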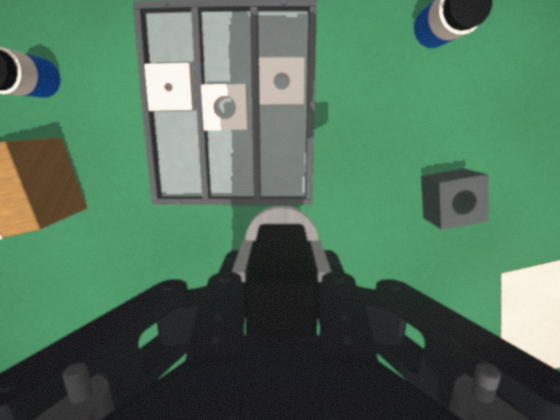

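The wrist view shows the whole tray, with bores at about (168,87), (225,107) and (282,81) and the stand hole at (464,202). I'll zoom in and fit these.

```bash
python3 - <<'E'
from h import *
import pickle
np.set_printoptions(precision=4,suppress=True)
s=pickle.load(open('pics/w3.pkl','rb'));d=np.load('pics/w3.npy');I=cv2.imread('pics/w3.png')
c=cv2.resize(I[0:210,130:320],None,fx=2.8,fy=2.8,interpolation=cv2.INTER_CUBIC);cv2.imwrite('pics/w3z.png',np.clip(c*1.2,0,255).astype('uint8'))
X=cloud('wrist',d,s)
for nm,(u,v) in dict(a=(168,87),b=(225,107),c=(282,81)).items():
    m=np.zeros(d.shape,bool);m[v-32:v+32,u-32:u+32]=1
    m&=(X[...,2]>.031)&(X[...,2]<.042)
    Q=X[m]; r=cv2.minAreaRect((Q[:,:2]*1000).astype(np.float32));print(nm,len(Q),np.median(Q[:,2]),r)
m=(X[...,2]>.019)&(X[...,2]<.028);m[:,:130]=0;m[:,320:]=0;m[215:]=0
Q=X[m];r=cv2.minAreaRect((Q[:,:2]*1000).astype(np.float32));print('tray',len(Q),r)
m=np.zeros(d.shape,bool);m[160:235,410:500]=1;m&=(X[...,2]>.044)&(X[...,2]<.055)
Q=X[m];print('stand',cv2.minAreaRect((Q[:,:2]*1000).astype(np.float32)),'hole',atz('wrist',[(464,202)],.05,s))
print('bores',atz('wrist',[(168,87),(225,107),(282,81)],.036,s))
E
```

```text
a 2013 0.03557299696196774 ((571.4821166992188, 65.70616149902344), (51.311561584472656, 49.840736389160156), 89.15266418457031)
b 1622 0.03557575823329398 ((547.6925659179688, 3.231731414794922), (51.06600570678711, 49.78118133544922), 88.6184310913086)
c 1859 0.035692561661746024 ((574.8300170898438, -62.720977783203125), (49.24126052856445, 49.713905334472656), 89.3893814086914)
tray 8315 ((546.6610717773438, 2.0138626098632812), (207.31686401367188, 235.4381103515625), 88.66045379638672)
stand ((433.4544677734375, -280.4125061035156), (60.37388610839844, 62.00146484375), 8.531785011291504) hole [[ 0.4332 -0.2806  0.05  ]]
bores [[ 0.5711  0.0656  0.036 ]
 [ 0.5473  0.002   0.036 ]
 [ 0.5739 -0.0636  0.036 ]]
```

View pics/w3z.png

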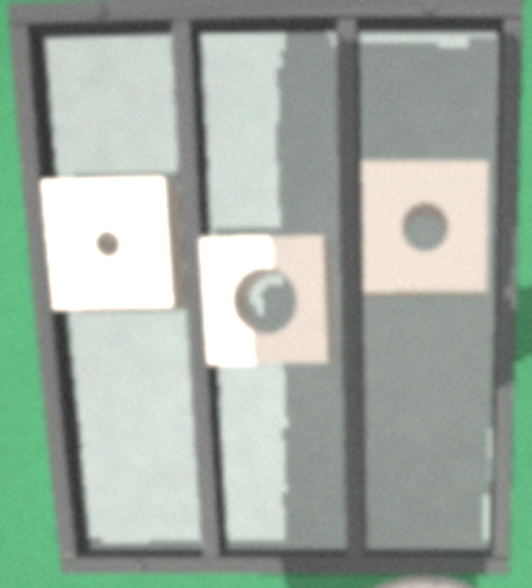

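The zoom shows the bores clearly, and the sizes match the expected 50 mm blocks and 236 by 206 mm tray. Next I'll locate the gauge axis in the hand from the collar arc, seen by the same camera.

```bash
python3 - <<'E'
from h import *
import pickle
np.set_printoptions(precision=4,suppress=True)
for f in ['w2','w3']:
    I=cv2.imread(f'pics/{f}.png')
    c=cv2.resize(I[195:290,220:345],None,fx=6,fy=6,interpolation=cv2.INTER_CUBIC);cv2.imwrite(f'pics/{f}c.png',np.clip(c*1.2,0,255).astype('uint8'))
c=ctrl.camera_params('wrist');T=np.array(c['tool_from_camera']);K,D=KD(c);M=np.linalg.inv(T)
for yo in (.018,.024):
  for ox in (-.002,0,.002):
    a=np.linspace(0,2*np.pi,361);P=np.c_[.021*np.cos(a)+ox,np.full(361,yo),.021*np.sin(a)]
    uv=cv2.projectPoints(P.reshape(-1,1,3),cv2.Rodrigues(M[:3,:3])[0],M[:3,3],K,D)[0].reshape(-1,2)
    print(yo,ox,'top row',uv[:,1].min(),'cols',uv[:,0].min(),uv[:,0].max())
d=np.load('pics/w3.npy');P=cloud('wrist',d,dict(orientation=[0,0,0,1],tool_pos=[0,0,0]))
for v in range(204,232,2): print(v,P[v,281],P[v,265],P[v,298])
E
```

```text
0.018 -0.002 top row 205.6631131672309 cols 244.56873127203957 318.3430636867046
0.018 0 top row 209.16330053738668 cols 244.68656751424598 318.22992137194456
0.018 0.002 top row 212.6417716448256 cols 244.80412256150834 318.11702323502266
0.024 -0.002 top row 202.97966634545085 cols 245.75754192803652 317.12413974594716
0.024 0 top row 206.36985572279326 cols 245.86745282877013 317.018868216744
0.024 0.002 top row 209.73982866675806 cols 245.97711689317757 316.91380872787494
204 [ 0.0303  0.2286 -0.0003] [ 0.0306  0.2297 -0.0207] [0.0305 0.2292 0.0214]
206 [-0.0216  0.0225 -0.0002] [ 0.0392  0.2523 -0.022 ] [0.0395 0.2533 0.0228]
208 [-0.0215  0.0185 -0.0002] [ 0.0422  0.2529 -0.0221] [0.0422 0.2525 0.0228]
210 [-0.0206  0.0177 -0.0002] [nan nan nan] [-0.0195  0.0215  0.0094]
212 [-0.0191  0.0191 -0.0002] [-0.0194  0.0181 -0.0091] [-0.0191  0.0189  0.0092]
214 [-0.0178  0.0193 -0.0002] [-0.018   0.0187 -0.0092] [nan nan nan]
216 [-0.0171  0.0177 -0.0002] [-0.0169  0.0187 -0.0092] [-0.0169  0.0184  0.0092]
218 [-0.0159  0.018  -0.0002] [-0.0158  0.0185 -0.0092] [-0.0158  0.0182  0.0092]
220 [-0.0148  0.0178 -0.0002] [-0.0144  0.0191 -0.0092] [-0.0146  0.0185  0.0093]
222 [-0.0136  0.0178 -0.0002] [-0.0135  0.0182 -0.0092] [-0.0132  0.0191  0.0093]
224 [-0.0137  0.014  -0.0002] [-0.0135  0.0145 -0.009 ] [-0.0134  0.0149  0.0091]
226 [-0.0138  0.0104 -0.0002] [-0.0139  0.0099 -0.0088] [-0.0141  0.0093  0.0088]
228 [-0.0136  0.0077 -0.0002] [-0.0136  0.0075 -0.0087] [-0.0135  0.008   0.0087]
230 [-0.0137  0.0042 -0.0002] [-0.0138  0.004  -0.0085] [-0.0138  0.0038  0.0085]
```

View pics/w3c.png

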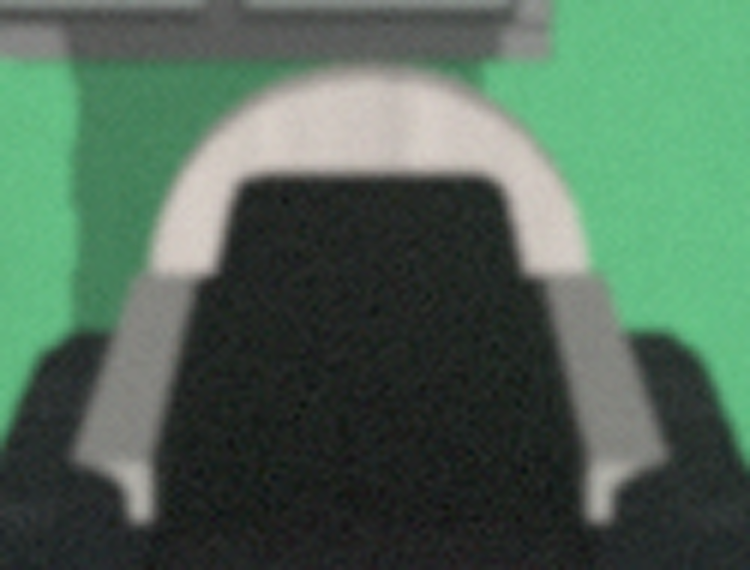

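Call:
{"fn": "step_arm", "kwargs": {"series": [[[-0.022,0.02,-0.025],[0,0,0]],[[-0.044,0.045,-0.051],[0,0,0]],[[-0.066,0.07,-0.077],[0,0,0]],[[-0.088,0.095,-0.103],[0,0,0]],[[-0.102,0.12,-0.12],[0,0,0]],[[-0.1092,0.14,-0.128],[0,0,0]],[[-0.1092,0.145,-0.128],[0,0,0]],[[-0.1092,0.145,-0.128],[0,0,0]],[[-0.1092,0.145,-0.128],[0,0,0]]]}}

```text
clock: 4.75
tool_pos: [0.5714, 0.0648, 0.109]
orientation: [-0.008, -0.707, 0.707, 0.007]
ft_force: [0.3, -1.4, -1.1]
opening: 0.025
```

```bash
cat > st.py <<'E'
from h import *
import sys,pickle
np.set_printoptions(precision=4,suppress=True)
s=ctrl.get_state();R=Ro.from_quat(s['orientation']).as_matrix();o=R@np.array([-.0007,.0583,0])
print('t',round(s['clock'],2),'tcp',s['tool_pos'],'tip',s['tool_pos']+o,'F',s['ft_force'],'op',s['opening'])
if len(sys.argv)>1:
    n=sys.argv[1];cam=sys.argv[2]
    p,d=ctrl.capture(cam);cv2.imwrite(f'pics/{n}.png',p[:,:,::-1]);np.save(f'pics/{n}.npy',d);pickle.dump(s,open(f'pics/{n}.pkl','wb'))
E
python3 st.py w4 wrist
```

```text
t 4.75 tcp [0.5714 0.0648 0.109 ] tip [0.5721 0.0647 0.0507] F [ 0.2686 -1.397  -1.1217] op 0.02503568769701629
```

View pics/w4.png

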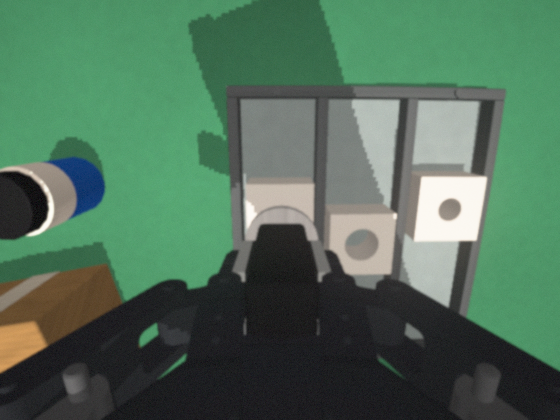

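The gauge is over the left block, whose edges at columns 246 to 315 are centred on the collar at about 281. I'll refine all three positions from this closer view.

```bash
python3 - <<'E'
from h import *
import pickle
np.set_printoptions(precision=4,suppress=True)
s=pickle.load(open('pics/w4.pkl','rb'));d=np.load('pics/w4.npy')
X=cloud('wrist',d,s)
for nm,(a,b,c,e) in dict(a=(238,320,170,245),b=(322,402,195,285),c=(402,494,155,255)).items():
    m=np.zeros(d.shape,bool);m[c:e,a:b]=1
    m&=(X[...,2]>.031)&(X[...,2]<.042)
    Q=X[m]; r=cv2.minAreaRect((Q[:,:2]*1000).astype(np.float32));print(nm,len(Q),np.median(Q[:,2]),r,Q.max(0))
print(atz('wrist',[(361,244),(450,209)],.036,s))
E
```

```text
a 1933 0.03547167377158086 ((579.7001342773438, 65.56959533691406), (50.16468811035156, 33.45515823364258), 88.95487213134766) [0.5969 0.0909 0.0377]
b 2983 0.03551115595010601 ((547.3679809570312, 3.0751075744628906), (50.48149108886719, 49.98478317260742), 89.29801940917969) [0.5727 0.0283 0.0377]
c 3944 0.03552048110853011 ((574.271484375, -62.70668029785156), (52.263885498046875, 50.681400299072266), 89.57459259033203) [ 0.5998 -0.0365  0.0376]
[[ 0.548   0.004   0.036 ]
 [ 0.5744 -0.0628  0.036 ]]
```

Call:
{"fn": "step_arm", "kwargs": {"series": [[[0.0007,0,-0.0009],[0,0,0]],[[0.0007,0.006,-0.0009],[0,0,0]],[[0.0007,0.011,-0.0009],[0,0,0]],[[0.0007,0.014,-0.0009],[0,0,0]],[[0.0007,0.016,-0.0009],[0,0,0]],[[0.0007,0.017,-0.0009],[0,0,0]],[[0.0007,0.017,-0.0009],[0,0,0]]]}}

```text
clock: 5.5
tool_pos: [0.5708, 0.0672, 0.0937]
orientation: [-0.007, -0.707, 0.707, 0.007]
ft_force: [-9.7, -2.5, 23.9]
opening: 0.0251
```

```bash
python3 st.py
```

```text
t 5.5 tcp [0.5708 0.0672 0.0937] tip [0.5715 0.0672 0.0354] F [-9.7332 -2.4998 23.8576] op 0.02514270680353499
```

The tip stopped on the block's top at z = 0.0354 with 24 N, so the left block is tight. I'll take the gauge to its far side and push the block near.

Call:
{"fn": "step_arm", "kwargs": {"series": [[[0,0,0],[0,0,0]],[[0,-0.01,0],[0,0,0]],[[0,-0.03,0],[0,0,0]],[[-0.02,-0.03,-0.0006],[0,0,0]],[[-0.041,-0.03,-0.0008],[0,0,0]],[[-0.041,-0.025,-0.0008],[0,0,0]],[[-0.041,-0.008,-0.0008],[0,0,0]],[[-0.041,0.008,-0.0008],[0,0,0]],[[-0.041,0.018,-0.0008],[0,0,0]],[[-0.041,0.022,-0.0008],[0,0,0]],[[-0.041,0.022,-0.0008],[0,0,0]]]}}

```text
clock: 6.6
tool_pos: [0.611, 0.0673, 0.0687]
orientation: [0.006, 0.707, -0.707, -0.007]
ft_force: [0.9, -1.7, -1.4]
opening: 0.0252
```

```bash
python3 st.py s5 scene; python3 -c "
import cv2;I=cv2.imread('pics/s5.png');cv2.imwrite('pics/s5z.png',cv2.resize(I[140:310,170:370],None,fx=3.5,fy=3.5,interpolation=2))"
```

```text
t 6.6 tcp [0.611  0.0673 0.0687] tip [0.6116 0.0673 0.0104] F [ 0.872  -1.6888 -1.4494] op 0.025229324825223772
```

View pics/s5z.png

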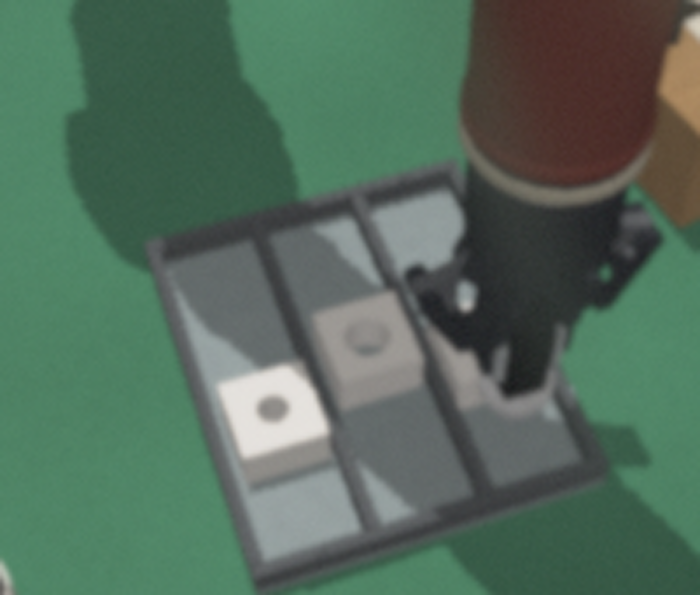

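The pin is in the lane beyond the left block. I'll push it near.

Call:
{"fn": "step_arm", "kwargs": {"series": [[[0.004,0,0],[0,0,0]],[[0.009,0,0],[0,0,0]],[[0.018,0,0],[0,0,0]],[[0.028,0,0],[0,0,0]],[[0.038,0,0],[0,0,0]],[[0.048,0,0],[0,0,0]],[[0.058,0,0],[0,0,0]],[[0.068,0,0],[0,0,0]],[[0.078,0,0],[0,0,0]],[[0.088,0,0],[0,0,0]],[[0.096,0,0],[0,0,0]],[[0.102,0,0],[0,0,0]]]}}

```text
clock: 7.85
tool_pos: [0.5087, 0.0693, 0.0693]
orientation: [-0.007, -0.707, 0.707, 0.007]
ft_force: [0.6, 0.4, -1.8]
opening: 0.025
```

Call:
{"fn": "step_arm", "kwargs": {"series": [[[0.004,0,0],[0,0,0]],[[0.007,0,0],[0,0,0]],[[0.0095,0,0],[0,0,0]],[[0.0115,0,0],[0,0,0]],[[0.0115,0,0],[0,0,0]]]}}

```text
clock: 8.35
tool_pos: [0.4983, 0.0693, 0.0695]
orientation: [-0.007, -0.707, 0.707, 0.007]
ft_force: [2.4, -0.7, -1.8]
opening: 0.0251
```

```bash
python3 st.py s6 scene; python3 -c "
import cv2;I=cv2.imread('pics/s6.png');cv2.imwrite('pics/s6z.png',cv2.resize(I[140:310,170:370],None,fx=3.5,fy=3.5,interpolation=2))"
```

```text
t 8.35 tcp [0.4983 0.0693 0.0695] tip [0.4991 0.0693 0.0112] F [ 2.4229 -0.675  -1.8416] op 0.025130163027260555
```

View pics/s6z.png

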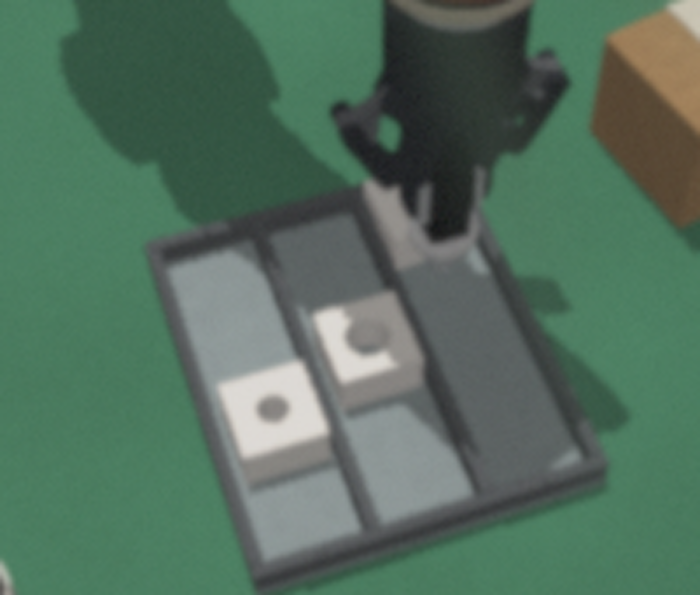

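Call:
{"fn": "step_arm", "kwargs": {"series": [[[0.0015,0,0],[0,0,0]],[[0.0025,0,0],[0,0,0]],[[0.0025,0,0],[0,0,0]]]}}

```text
clock: 8.7
tool_pos: [0.4975, 0.069, 0.0702]
orientation: [-0.009, -0.707, 0.707, 0.006]
ft_force: [6.5, -2.5, -1.2]
opening: 0.025
```

The force rose and motion stopped, so the left block is on the near stop. Next I'll lift and go over the middle bore.

Call:
{"fn": "step_arm", "kwargs": {"series": [[[-0.004,0,0],[0,0,0]],[[-0.006,-0.02,0],[0,0,0]],[[-0.006,-0.042,0],[0,0,0]],[[-0.024,-0.044,0.025],[0,0,0]],[[-0.042,-0.044,0.05],[0,0,0]],[[-0.0521,-0.042,0.0652],[0,0,0]],[[-0.0521,-0.042,0.0652],[0,0,0]],[[-0.0521,-0.042,0.0652],[0,0,0]]]}}

```text
clock: 9.5
tool_pos: [0.5455, 0.004, 0.1105]
orientation: [0.006, 0.707, -0.707, -0.008]
ft_force: [-0.0, -0.4, -1.6]
opening: 0.0254
```

```bash
python3 st.py w7 wrist; python3 - <<'E'
from h import *
import pickle
s=pickle.load(open('pics/w7.pkl','rb'));d=np.load('pics/w7.npy')
X=cloud('wrist',d,s)
m=np.zeros(d.shape,bool);m[160:330,200:360]=1
m&=(X[...,2]>.031)&(X[...,2]<.042)
Q=X[m];print(len(Q),cv2.minAreaRect((Q[:,:2]*1000).astype(np.float32)),Q.max(0))
print(Ro.from_quat(s['orientation']).as_matrix())
E
```

```text
t 9.5 tcp [0.5455 0.004  0.1105] tip [0.5461 0.004  0.0522] F [-0.0285 -0.4232 -1.5781] op 0.025406035527274197
3048 ((546.9006958007812, 14.484428405761719), (56.96442413330078, 155.59152221679688), 26.74127197265625) [0.58661025 0.07213623 0.0375662 ]
[[-9.99803726e-01 -2.13325073e-03 -1.96966710e-02]
 [ 1.96945969e-02  9.88983864e-04 -9.99805553e-01]
 [ 2.15231562e-03 -9.99997236e-01 -9.46776239e-04]]
```

View pics/w7.png

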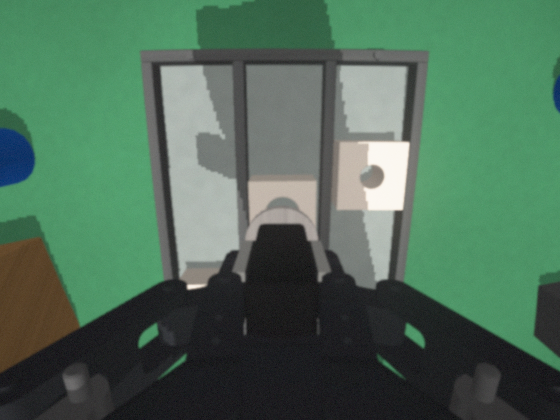

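The block's far edge is visible around the collar at columns 249 to 317, which agrees with my measurement. A small correction, then I'll descend.

Call:
{"fn": "step_arm", "kwargs": {"series": [[[-0.0014,0,0.0009],[0,0,0]],[[-0.0014,0.008,0.0009],[0,0,0]],[[-0.0014,0.014,0.0009],[0,0,0]],[[-0.0014,0.019,0.0009],[0,0,0]],[[-0.0014,0.023,0.0009],[0,0,0]],[[-0.0014,0.027,0.0009],[0,0,0]],[[-0.0014,0.03,0.0009],[0,0,0]],[[-0.0014,0.032,0.0009],[0,0,0]],[[-0.0014,0.032,0.0009],[0,0,0]]]}}

```text
clock: 10.45
tool_pos: [0.5476, 0.0025, 0.0791]
orientation: [0.007, 0.707, -0.707, -0.007]
ft_force: [-0.1, -0.4, -2.4]
opening: 0.0254
```

Call:
{"fn": "step_arm", "kwargs": {"series": [[[0,0.004,0],[0,0,0]],[[0,0.008,0],[0,0,0]],[[0,0.012,0],[0,0,0]],[[0,0.0145,0],[0,0,0]],[[0,0.0165,0],[0,0,0]],[[0,0.0175,0],[0,0,0]],[[0,0.0175,0],[0,0,0]]]}}

```text
clock: 11.15
tool_pos: [0.548, 0.0025, 0.0638]
orientation: [-0.007, -0.707, 0.707, 0.007]
ft_force: [-7.5, -0.2, 21.3]
opening: 0.0251
```

The no-go step entered and the tip reached the floor (z = 0.0055, 21 N), so the middle block is worn. I'll raise the tip slightly and draw the block near with the pin in the bore.

Call:
{"fn": "step_arm", "kwargs": {"series": [[[0,-0.006,0],[0,0,0]],[[0.004,-0.006,0],[0,0,0]],[[0.012,-0.006,0],[0,0,0]],[[0.021,-0.006,0],[0,0,0]],[[0.03,-0.006,0],[0,0,0]],[[0.039,-0.006,0],[0,0,0]],[[0.048,-0.006,0],[0,0,0]],[[0.057,-0.006,0],[0,0,0]],[[0.066,-0.006,0],[0,0,0]],[[0.074,-0.006,0],[0,0,0]],[[0.08,-0.006,0],[0,0,0]],[[0.083,-0.006,0],[0,0,0]]]}}

```text
clock: 12.35
tool_pos: [0.4642, 0.004, 0.0679]
orientation: [-0.007, -0.707, 0.707, 0.007]
ft_force: [1.0, 1.2, -1.6]
opening: 0.0251
```

Call:
{"fn": "step_arm", "kwargs": {"series": [[[0.003,0,0],[0,0,0]],[[0.005,0,0],[0,0,0]],[[0.007,0,0],[0,0,0]],[[0.008,0,0],[0,0,0]],[[0.008,0,0],[0,0,0]]]}}

```text
clock: 12.85
tool_pos: [0.4578, 0.0043, 0.0683]
orientation: [0.008, 0.707, -0.707, -0.006]
ft_force: [5.8, -0.4, -2.1]
opening: 0.0252
```

```bash
python3 st.py
```

```text
t 12.85 tcp [0.4578 0.0043 0.0683] tip [0.4586 0.0043 0.01  ] F [ 5.8462 -0.3833 -2.15  ] op 0.02522445186065507
```

The middle block is on the near stop (5.8 N). Now the right lane.

Call:
{"fn": "step_arm", "kwargs": {"series": [[[-0.0035,0,0],[0,0,0]],[[-0.0035,-0.012,0],[0,0,0]],[[-0.0035,-0.03,0],[0,0,0]],[[-0.0035,-0.045,0],[0,0,0]],[[-0.035,-0.047,0.018],[0,0,0]],[[-0.067,-0.047,0.036],[0,0,0]],[[-0.1,-0.047,0.054],[0,0,0]],[[-0.1183,-0.045,0.0647],[0,0,0]],[[-0.1183,-0.045,0.0647],[0,0,0]],[[-0.1183,-0.045,0.0647],[0,0,0]]]}}

```text
clock: 13.85
tool_pos: [0.5731, -0.0625, 0.1128]
orientation: [0.006, 0.707, -0.707, -0.008]
ft_force: [-0.2, 0.0, -1.5]
opening: 0.0252
```

```bash
python3 st.py w8 wrist; python3 - <<'E'
from h import *
import pickle
s=pickle.load(open('pics/w8.pkl','rb'));d=np.load('pics/w8.npy')
X=cloud('wrist',d,s)
m=np.zeros(d.shape,bool);m[160:245,235:330]=1
m&=(X[...,2]>.031)&(X[...,2]<.042)
Q=X[m];print(len(Q),cv2.minAreaRect((Q[:,:2]*1000).astype(np.float32)),Q.max(0))
E
```

```text
t 13.85 tcp [ 0.5731 -0.0625  0.1128] tip [ 0.5737 -0.0624  0.0545] F [-0.2081  0.04   -1.5438] op 0.025232209432363338
2007 ((581.9951171875, -63.1890869140625), (50.222557067871094, 34.74663543701172), 88.91311645507812) [ 0.59980039 -0.03805741  0.03746058]
```

View pics/w8.png

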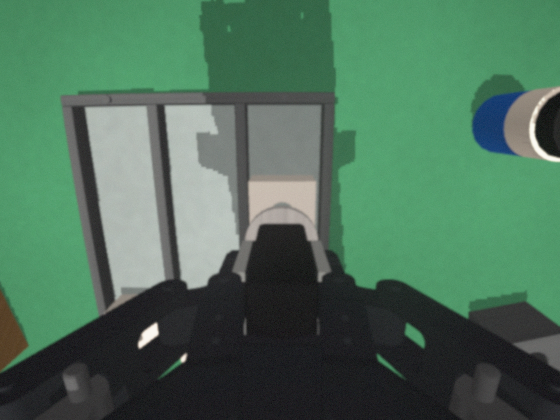

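The gauge is within 1 mm of the right bore. I'll correct and descend.

Call:
{"fn": "step_arm", "kwargs": {"series": [[[-0.0007,0.004,0.0006],[0,0,0]],[[-0.0007,0.012,0.0006],[0,0,0]],[[-0.0007,0.017,0.0006],[0,0,0]],[[-0.0007,0.021,0.0006],[0,0,0]],[[-0.0007,0.025,0.0006],[0,0,0]],[[-0.0007,0.028,0.0006],[0,0,0]],[[-0.0007,0.031,0.0006],[0,0,0]],[[-0.0007,0.0335,0.0006],[0,0,0]],[[-0.0007,0.0335,0.0006],[0,0,0]]]}}

```text
clock: 14.8
tool_pos: [0.5749, -0.0633, 0.0818]
orientation: [-0.007, -0.707, 0.707, 0.007]
ft_force: [-9.0, 0.5, 22.1]
opening: 0.0251
```

```bash
python3 st.py
```

```text
t 14.8 tcp [ 0.5749 -0.0633  0.0818] tip [ 0.5756 -0.0634  0.0235] F [-8.9577  0.5391 22.0846] op 0.025061571068097057
```

The shoulder stopped on the block (tip 12 mm deep, 22 N), so the right block is good. I'll raise the tip slightly and push it far through the bore.

Call:
{"fn": "step_arm", "kwargs": {"series": [[[0,-0.005,0],[0,0,0]],[[-0.003,-0.005,0],[0,0,0]],[[-0.008,-0.005,0],[0,0,0]],[[-0.015,-0.005,0],[0,0,0]],[[-0.022,-0.005,0],[0,0,0]],[[-0.029,-0.005,0],[0,0,0]],[[-0.036,-0.005,0],[0,0,0]],[[-0.043,-0.005,0],[0,0,0]],[[-0.049,-0.005,0],[0,0,0]],[[-0.054,-0.005,0],[0,0,0]],[[-0.057,-0.005,0],[0,0,0]],[[-0.058,-0.005,0],[0,0,0]]]}}

```text
clock: 16.0
tool_pos: [0.6321, -0.0644, 0.0842]
orientation: [0.006, 0.707, -0.707, -0.007]
ft_force: [-4.0, -0.1, -0.3]
opening: 0.0254
```

```bash
python3 st.py
```

```text
t 16.0 tcp [ 0.6321 -0.0644  0.0842] tip [ 0.6328 -0.0644  0.0259] F [-3.9569 -0.1482 -0.2589] op 0.025357935562351514
```

Call:
{"fn": "step_arm", "kwargs": {"series": [[[-0.0015,0,0],[0,0,0]],[[-0.002,0,0],[0,0,0]],[[0.002,0,0],[0,0,0]],[[0.002,-0.02,0],[0,0,0]],[[0.002,-0.05,0],[0,0,0]],[[0.04,-0.08,0],[0,0,0]],[[0.08,-0.11,0],[0,0,0]],[[0.12,-0.14,0],[0,0,0]],[[0.155,-0.16,0],[0,0,0]],[[0.173,-0.168,0],[0,0,0]],[[0.173,-0.168,0],[0,0,0]],[[0.173,-0.168,0],[0,0,0]]]}}

```text
clock: 17.2
tool_pos: [0.4598, -0.0613, 0.2528]
orientation: [-0.008, -0.707, 0.707, 0.006]
ft_force: [-0.1, -0.3, -2.7]
opening: 0.0252
```

```bash
python3 st.py w9 wrist; python3 - <<'E'
from h import *
import pickle
np.set_printoptions(precision=4,suppress=True)
s=pickle.load(open('pics/w9.pkl','rb'));d=np.load('pics/w9.npy')
X=cloud('wrist',d,s);th=-.0234;c,sn=np.cos(th),np.sin(th)
m=(X[...,2]>.031)&(X[...,2]<.042)&(X[...,1]>-.11)&(X[...,1]<.11)&(X[...,0]<.68)&(X[...,0]>.40)
n,l,st,ce=cv2.connectedComponentsWithStats(m.astype('uint8'))
for i in range(1,n):
    if st[i,4]>300:
        Q=X[l==i][:,:2]-[.5467,.0020];T=np.c_[Q@[c,sn],Q@[-sn,c]]
        print(st[i],T.min(0),T.max(0),(T.min(0)+T.max(0))/2)
m=np.zeros(d.shape,bool);m[160:235,410:500]=1;m&=(X[...,2]>.044)&(X[...,2]<.055)
Q=X[m];print('stand',cv2.minAreaRect((Q[:,:2]*1000).astype(np.float32)))
P=cloud('wrist',d,dict(orientation=[0,0,0,1],tool_pos=[0,0,0]))
for v in (212,216,220,226,230): print(v,P[v,281],P[v,265],P[v,298])
R=Ro.from_quat(s['orientation']).as_matrix();print(R)
E
```

```text
t 17.2 tcp [ 0.4598 -0.0613  0.2528] tip [ 0.4607 -0.0614  0.1945] F [-0.1105 -0.3288 -2.6964] op 0.025161731376283712
[ 257    3   47   51 2121] [ 0.0598 -0.0888] [ 0.1109 -0.0386] [ 0.0854 -0.0637]
[ 154  160   46   43 1665] [-0.1104  0.0368] [-0.0583  0.0886] [-0.0843  0.0627]
[ 205  161   44   42 1389] [-0.1104 -0.0247] [-0.0599  0.026 ] [-0.0852  0.0007]
stand ((433.2062683105469, -280.3780212402344), (60.640480041503906, 61.47053527832031), 8.821928977966309)
212 [-0.0193  0.0184 -0.0002] [-0.0192  0.0188 -0.0091] [-0.0191  0.0188  0.0092]
216 [-0.0173  0.0171 -0.0002] [-0.017   0.0183 -0.0092] [-0.0174  0.0169  0.0091]
220 [-0.0148  0.0178 -0.0002] [-0.0151  0.0169 -0.0091] [-0.0145  0.0186  0.0093]
226 [-0.0139  0.0099 -0.0002] [-0.0138  0.0104 -0.0088] [-0.0142  0.0091  0.0088]
230 [-0.0138  0.0038 -0.0002] [-0.0138  0.0039 -0.0085] [-0.0135  0.0048  0.0085]
[[-0.9998  0.0021 -0.0198]
 [ 0.0198 -0.0011 -0.9998]
 [-0.0021 -1.      0.001 ]]
```

View pics/w9.png

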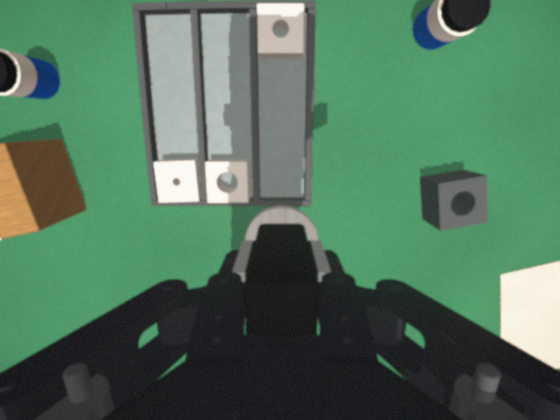

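All three blocks sit at tray x of about +85, −84 and −85 mm, touching their stops. The gauge hasn't shifted in the grip, and the stand hole is at (463,203). Returning the gauge now.

Call:
{"fn": "step_arm", "kwargs": {"series": [[[0.004,0,0.035],[0,-6,0]],[[0.008,0.01,0.075],[0,-14,0]],[[0.012,0.03,0.115],[0,-22,0]],[[0.017,0.055,0.155],[0,-30,0]],[[0.021,0.08,0.195],[0,-33.5,0]],[[0.0226,0.1,0.221],[0,-33.5,0]],[[0.0226,0.118,0.221],[0,-33.5,0]],[[0.0226,0.118,0.221],[0,-33.5,0]],[[0.0226,0.118,0.221],[0,-33.5,0]]]}}

```text
clock: 18.15
tool_pos: [0.4331, -0.2809, 0.1338]
orientation: [-0.198, 0.679, -0.678, 0.197]
ft_force: [-0.3, -0.2, -1.5]
opening: 0.0251
```

```bash
python3 st.py w10 wrist; python3 - <<'E'
from h import *
import pickle
s=pickle.load(open('pics/w10.pkl','rb'));d=np.load('pics/w10.npy')
X=cloud('wrist',d,s)
m=np.zeros(d.shape,bool);m[140:330,200:370]=1
m&=(X[...,2]>.045)&(X[...,2]<.054)
Q=X[m];r=cv2.minAreaRect((Q[:,:2]*1000).astype(np.float32));print(len(Q),r,cv2.boxPoints(r));print(Ro.from_quat(s['orientation']).as_matrix())
E
```

```text
t 18.15 tcp [ 0.4331 -0.2809  0.1338] tip [ 0.4336 -0.2805  0.0755] F [-0.2671 -0.2303 -1.466 ] op 0.025068116138569116
2894 ((433.04827880859375, -281.3434143066406), (60.405338287353516, 60.209354400634766), 8.85914134979248) [[ 398.56964 -256.24927]
 [ 407.84222 -315.74033]
 [ 467.52692 -306.43756]
 [ 458.25433 -246.9465 ]]
[[-8.43855776e-01 -1.02000364e-03  5.36569090e-01]
 [-5.36570040e-01  1.33313287e-03 -8.43854736e-01]
 [ 1.45417011e-04 -9.99998591e-01 -1.67227526e-03]]
```

View pics/w10.png

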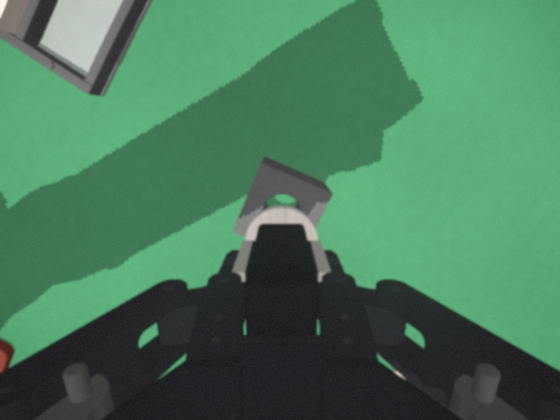

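The gauge is within 1 mm of the stand's hole, seen as the green arc at (283,200). Lowering it.

Call:
{"fn": "step_arm", "kwargs": {"series": [[[0.0009,0.01,0.0004],[0,0,0]],[[0.0009,0.02,0.0004],[0,0,0]],[[0.0009,0.03,0.0004],[0,0,0]],[[0.0009,0.04,0.0004],[0,0,0]],[[0.0009,0.05,0.0004],[0,0,0]],[[0.0009,0.056,0.0004],[0,0,0]],[[0.0009,0.059,0.0004],[0,0,0]],[[0.0009,0.06,0.0004],[0,0,0]],[[0.0009,0.06,0.0004],[0,0,0]]]}}

```text
clock: 19.1
tool_pos: [0.4322, -0.2825, 0.0744]
orientation: [0.197, -0.679, 0.679, -0.197]
ft_force: [0.2, -0.2, -2.0]
opening: 0.0252
```

```bash
python3 st.py
```

```text
t 19.1 tcp [ 0.4322 -0.2825  0.0744] tip [ 0.4328 -0.2822  0.0161] F [ 0.2382 -0.2293 -1.9965] op 0.02522820629398991
```

Call:
{"fn": "step_arm", "kwargs": {"series": [[[0,0.001,0],[0,0,0]],[[0,0.001,0],[0,0,0]]]}}

```text
clock: 19.3
tool_pos: [0.4324, -0.2827, 0.074]
orientation: [0.197, -0.679, 0.679, -0.197]
ft_force: [-0.2, 0.9, 3.4]
opening: 0.0254
```

Call:
{"fn": "step_arm", "kwargs": {"series": [[[0,0,0],[0,0,0]],[[0,0,0],[0,0,0]],[[0,0,0],[0,0,0]],[[0,0,0],[0,0,0]],[[0,0,0],[0,0,0]],[[0,0,0],[0,0,0]]], "fingers": 0.0854}}

```text
clock: 19.9
tool_pos: [0.432, -0.2825, 0.0733]
orientation: [-0.197, 0.679, -0.679, 0.197]
ft_force: [0.4, -0.4, -0.5]
opening: 0.0855
```

Call:
{"fn": "step_arm", "kwargs": {"series": [[[0,-0.015,0],[0,0,0]],[[0,-0.05,0],[0,0,0]],[[0,-0.09,0],[0,0,0]],[[0,-0.13,0],[0,0,0]],[[0,-0.16,0],[0,0,0]],[[0,-0.16,0],[0,0,0]],[[0,-0.16,0],[0,0,0]]]}}

```text
clock: 20.6
tool_pos: [0.4322, -0.2826, 0.2337]
orientation: [0.197, -0.679, 0.679, -0.197]
ft_force: [0.8, 0.6, 0.0]
opening: 0.0858
```

```bash
python3 st.py w11 wrist; python3 st.py t11 top; python3 - <<'E'
from h import *
import pickle
np.set_printoptions(precision=4,suppress=True)
s=pickle.load(open('pics/w11.pkl','rb'));d=np.load('pics/w11.npy')
X=cloud('wrist',d,s);sub=np.zeros(d.shape,bool);sub[120:260,200:370]=1
for lo,hi in((.115,.135),(.053,.060),(.044,.0525)):
    Q=X[sub&(X[...,2]>lo)&(X[...,2]<hi)];print(len(Q),np.median(Q[:,2]),cv2.minAreaRect((Q[:,:2]*1000).astype(np.float32)))
E
```

```text
t 20.6 tcp [ 0.4322 -0.2826  0.2337] tip [ 0.4328 -0.2823  0.1754] F [0.841  0.6045 0.0476] op 0.08575821224368053
t 20.65 tcp [ 0.4317 -0.2823  0.2326] tip [ 0.4322 -0.2819  0.1743] F [-0.2824 -0.3543 -0.9827] op 0.08556729625303884
906 0.12530105023886023 ((433.61053466796875, -282.30377197265625), (25.62371826171875, 25.42074966430664), 32.40486145019531)
372 0.055587372300059126 ((437.17279052734375, -280.2649230957031), (31.92770767211914, 40.35088348388672), 32.65947723388672)
1480 0.04960110230566506 ((433.115966796875, -281.46368408203125), (60.40040969848633, 60.07966995239258), 8.963268280029297)
```

View pics/w11.png

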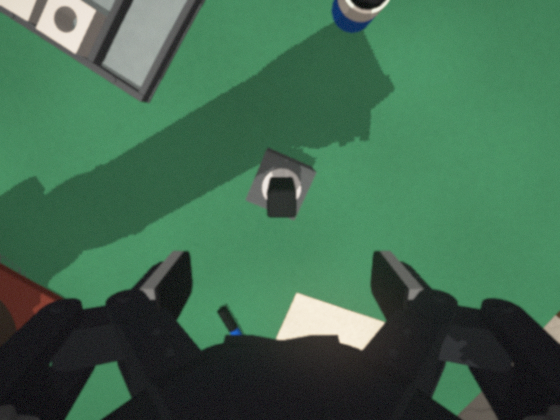

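View pics/t11.png

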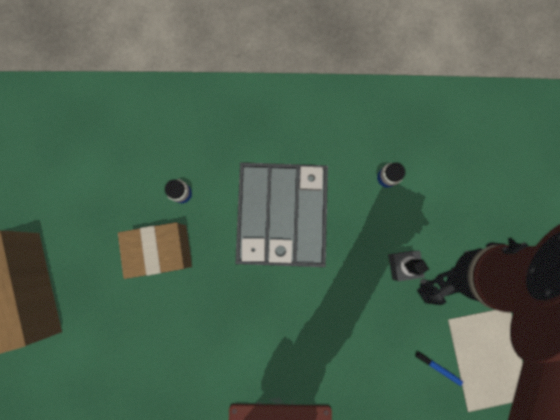

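The gauge sits upright in its stand: handle top at z = 0.125, axis about 1 mm from the stand's centre, collar top at 0.0556. In the top view the blocks are at (312,178), (253,250) and (281,251), and the jars and carton are where they started. Handing in.

```bash
python3 -c "
from rig import ctrl
print(ctrl.close_job())"
```

```text
the job is handed in; nothing more can be done
None
```

The three blocks are sorted, the gauge is back in its stand, and I handed the job in at about 21 s of the 67 s allowed. It reported no verdict.

| Lane | Gauge result | Verdict | Final tray x (stop contact = ±85 mm) |
|---|---|---|---|
| Left | Tip stopped on top of the block, 24 N | Tight, pushed to near stop | −84 mm |
| Middle | No-go step entered and the tip reached the floor, 21 N | Worn, drawn to near stop | −85 mm |
| Right | Go step entered and the shoulder stopped with the tip 12 mm deep, 22 N | Good, pushed to far stop | +85 mm |

- **Gauge:** in the last wrist picture it is upright and released. Its axis is about 1 mm from the stand's centre, and its collar is on the stand's top at about the right height.
- **Bystanders:** the jars and the carton show at the same pixels as at the start.
- **Disagreements:** the camera and the robot's own readings differed by at most about 1 to 1.5 mm. The middle bore's y also varied by up to 2 mm between my measurements. No check failed.

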